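Lock a T-head stud into the slotted counter rail

ROBOT

A 6-joint arm with a two-finger parallel gripper is mounted at the origin on the work surface. World frame = base frame: x ahead of the robot, y to its left, z up, the work surface at z = 0. Lengths are in mm, angles in rad, forces in N, time in s.
With the tool pointing down it reaches from about 275 to 750 mm from the base axis. Payload 10.2 kg.
Tool frame: the origin (TCP) lies midway between the tips of the shut fingers; the grasp point (between the pads) lies 19 mm behind it; z points along the fingers, y is the line along which they close (so a half turn about z gives the same grasp; the last joint's range is limited). The gripper opens to 85 mm and grips with 20 to 120 N. Pads are 22 mm wide; open, the fingers measure 114 mm over their backs; the gripper's body (76 mm by 85 mm) begins 54 mm behind the grasp point. The pads swing forward as they close: fully open they stand 13 mm farther back than shut.
Start: joints at [-1.476, 0.313, 1.498, -0, 1.331, -0.223], TCP at [164.038, -498.721, 191.394] pointing down, gripper open.
Joint ranges: [-2.94, 2.94], [-0.97, 2.17], [0.19, 2.56], [-1.23, 4.37], [0.02, 3.11], [-2.88, 2.88]. Speed limits (rad/s): [2.39, 2.39, 3.01, 3.14, 3.14, 3.14].

INTERFACE

Orientations are given as a unit quaternion [w, x, y, z].
In Python, from rig import ctrl gives the robot as it stands.
- The arm moves only by the tool send_rows, never from a script. Its argument "targets" is a list of rows, each an object with "offset": the shift along the world's x, y, z in cm, a list of three; "spin": the turn about the world's z in rad. A call has 1 to 8 rows; each row is the pose to reach, as a shift and turn from the pose commanded when the call began; what a row does not reach only later rows make up. A row lasts 1/12 s, in which the tool goes at most 41.7 mm and 7.16 degrees, less where a joint would pass 70% of its speed; a pose out of reach is approached as far as the arm can. A call with a gripper value outside its range is refused whole. "grip" is the opening, from 0 (shut) to 1 (fully open), set as the call begins (left out, the last holds). The fingers move at their own pace and stop on an object; "squeeze" is the grip in N (left out, the last holds). Time passes only in rows, so rows that repeat a pose let the fingers close. It gives the time, the measured TCP pose, the force, the opening and the grip force at its end, in the units of the state.
- ctrl.sense(): the state, without advancing time (a new reading comes with each control period).
- ctrl.capture(name): name is "scene" or "side" or "wrist"; returns (picture, depth): 384x512x3 uint8, red, green, blue; 384x512 float32, mm along the optical axis (not along the pixel's ray), 0 where there is no reading.
- ctrl.calibration(name): a dict with "fx", "fy", "cx", "cy" (pixels), "view" (4x4, takes a point from world to camera coordinates); the wrist camera has in their place "mount" (4x4, takes a point from camera to tool coordinates, whose origin is the TCP and whose axes are the flange's). Camera axes: x right, y down, z forward; pixel columns grow to the right and rows downward; lengths in mm; the calibration is good to about 2 mm. A picture is of the moment at which its call begins: read the wrist's pose just before it. calibration takes no time and is no camera call.
- ctrl.finish_job(): hands the job in; it is judged then, once.
Trained networks look in the newest picture that a camera, given by its name, has taken for a name from the list of things; names that differ only in an ending like _2 or _b are one class to them, and where a whole thing is asked for, a point or a joint stands for the part that bears it (a point fixed in the world has none). Each returns a list of dicts, best first, with "conf" (0 to 1); they miss things now and then, are a little off and sometimes report something else, mostly with a low value. They report only what shows in the picture. A call takes as long as a camera call. They do not tell look-alikes from the thing itself.
- ctrl.search_frame(camera, query): "box" ([left, top, right, bottom] in pixels, round what is visible of it).
- ctrl.place_of(camera, query): "uv" ([column, row] in pixels: a listed point, or the origin of a listed thing).
The state is a dict: "time_s": time; "joints": joint angles; "dq": joint speeds; "tau": joint torques, N m; "eef_pos": TCP position; "ee_rot": TCP orientation; "force": force on the tool from outside, world axes, zero at the start; "wrist_torque": the same for the moment, N m; "grip_width": opening from 0.0 (shut) to 1.0 (fully open); "grip_force": force on a finger pad.
Only numpy, scipy, OpenCV 4.12 (cv2) and the standard library are available. Lean on these libraries where they do the work, as an engineer would, in place of code of your own. Each camera call takes 0.05 s, during which the arm holds its last target. There are 200 camera calls.

TASK

Take the T-head stud (the one with the flat bar grip) out of the caddy and lower its head into the wide part of the slot in the counter rail; press it down against the sprung strip and give it a quarter turn so that the head lies crosswise under the lips. Then slide it along into the narrow part until it clicks up into the notch hidden under the lips, and let go. Be gentle with the rail, and leave the other things where they are.

Things in the scene. Friction and masses are not known exactly. Their poses are not given: they have to be found in the camera images.
- stud: T-head locking stud, standing in one of the caddy's two recesses (either one). Origin: centre of the head's underside; z up along the shank. Steel hammer head 12 (x) x 28 (y) x 6 mm high; round steel shank 8 mm thick from 6 to 27 mm up; black bar grip 14 (x) x 34 (y) mm, from 26 to 56 mm up, its long side parallel to the long side of the head. Mass 60 to 105 g.
- rail: Slotted aluminium strut fixed to the counter, slot upwards, 248 (x) x 50 (y) x 40 mm high, on four low feet that stick out 28 mm beside it. Origin: centre of its underside. Its x axis runs along the slot, from the wide part to the narrow part; z is up. Inside the channel is 34 mm wide; the lips' undersides lie 31 mm above the origin. A force of 35 N or more on it would tear it off its fixings.
- slot_wide (a point): Point on the rail's top in the middle of the wide part of the slot, at rail x = -70 mm, y = 0, z = 40 mm; axes as the rail's. The slot is 15 mm wide from rail x = -118 to -27 mm, where the head goes in lengthwise; a short taper to -15 mm leads into the narrow part.
- slot_narrow (a point): Point on the rail's top in the narrow part, at rail x = +50 mm, y = 0, z = 40 mm. Slot 11 mm wide up to x = +118 mm: only the shank passes. Under its lips, centred anywhere from x = +15 to +60 mm, differing each time and not to be seen, is a notch 16 mm long, 3 mm high. There the crosswise head, if held loosely enough to rise, springs up (stud origin at 28 mm) and cannot be slid on without force.
- strip_top (a point): Point on the sprung steel strip seen in the slot, at rail x = -70 mm, 29 mm above the rail's origin. It presses down by up to 9 mm, about 3 N at first, 7 N at the bottom. An inserted stud stands with its origin at 29 mm; pressed below 25 mm (20 mm at the least) it can be turned; turned and let go it springs up to 25 mm, under the lips, and slides along with about 2 N (greased).
- caddy: Grey plastic block 70 (x) x 140 (y) x 24 mm high, fixed. Origin: centre of its underside. Two recesses in its top, 15 (x) x 31 (y) mm, 12 mm deep, centred at y = +32 and -32 mm; the long side of each is along y.
- screw: Other thing in the caddy, to be left alone: a plain screw, 44 mm high, with a round black knob 28 mm across. Origin: centre of its underside.
- cassette: Flat steel instrument cassette, 100 x 160 x 20 mm, loose on the counter; to be left alone. Origin: centre of its underside.
- spanner: Steel spanner 150 mm long, lying loose on the counter; to be left alone. Origin: on its underside, near mid-length.
- spray: White bottle, 56 mm across, 150 mm high, loose on the counter; to be left alone. Origin: centre of its underside.
- jar: Glass jar, 60 mm across, 70 mm high, loose on the counter; to be left alone. Origin: centre of its underside.
- beaker: Steel bowl, 70 mm across, 45 mm high, loose on the counter; to be left alone. Origin: centre of its underside.
- pouch_box: Cardboard box 90 x 140 x 35 mm, loose on the counter; to be left alone. Origin: centre of its underside.
Not all that is in view belongs to the job. Leave any purple look-alike of the stud alone.

How it is judged:
By the outcome, as a careful person would: the job done as asked, in the order asked, and still so for the second after the job is handed in, with the robot touching nothing.
It also fails if it takes over 54 s, if anything falls off the work surface, if the arm or the gripper's body presses on something with over 40 N, if the wrist force passes 120 N, or if a joint passes its speed limit or range.

## Working session

There is one attempt and no reset: what is moved stays moved. The work goes in short steps, Python scripts to look and compute and a tool call to move; the robot and the scene stay as the last step left them, time stands still between calls to the robot, and variables do not carry over. Pictures are saved under pics/ and viewed, at most 10 in all, crops included, and the job is handed in when it is done.

Besides the shell and the picture viewer there is one more tool, called after ">>>" as name(argument=value, ...) on one line, values as JSON. send_rows: Moves the arm, as the interface text tells. Its arguments: {"type":"object","properties":{"targets":{"type":"array"},"grip":{"type":"number"},"squeeze":{"type":"number"}},"required":["targets"]}

```bash
mkdir -p pics
cat > h.py <<'E'
import numpy as np, cv2
from rig import ctrl
def px2w(cam,u,v,z):
    c=ctrl.calibration(cam); V=np.array(c["view"]); R,t=V[:3,:3],V[:3,3]
    d=R.T@np.array([(u-c["cx"])/c["fx"],(v-c["cy"])/c["fy"],1]); o=-R.T@t
    return o+d*(z-o[2])/d[2]
def cloud(cam,dep):
    c=ctrl.calibration(cam); V=np.array(c["view"]); v,u=np.mgrid[:384,:512]
    P=np.stack([(u-c["cx"])/c["fx"]*dep,(v-c["cy"])/c["fy"]*dep,dep],-1)
    return (P-V[:3,3])@V[:3,:3]
E
python3 - <<'E'
from h import *
for cam in ["scene","side"]:
    im,d=ctrl.capture(cam); np.savez(cam+"0.npz",im=im,d=d)
    cv2.imwrite(f"pics/{cam}0.png",cv2.resize(im[:,:,::-1],(800,600)))
    for q in ["stud","rail","slot_wide","slot_narrow","caddy","screw"]:
        print(cam,q,[(np.round(r["uv"]),round(r["conf"],2)) for r in ctrl.place_of(cam,q)][:3])
    print([(np.round(r["box"]),round(r["conf"],2)) for r in ctrl.search_frame(cam,"stud")][:4])
print(ctrl.sense())
E
```

```text
scene stud [(array([344., 236.]), 0.67), (array([318., 250.]), 0.45), (array([336., 284.]), 0.45)]
scene rail [(array([242., 186.]), 0.55)]
scene slot_wide [(array([250., 192.]), 0.77)]
scene slot_narrow [(array([232., 168.]), 0.78)]
scene caddy [(array([314., 247.]), 0.93)]
scene screw [(array([310., 235.]), 0.49)]
[(array([340., 224., 356., 237.]), 0.67), (array([332., 266., 343., 285.]), 0.55), (array([217., 153., 268., 214.]), 0.37)]
side stud [(array([226., 327.]), 0.77), (array([249., 282.]), 0.7), (array([254., 183.]), 0.63)]
side rail [(array([258., 172.]), 0.64), (array([262., 147.]), 0.47), (array([352., 135.]), 0.35)]
side slot_wide [(array([251., 179.]), 0.64)]
side slot_narrow []
side caddy []
side screw [(array([261., 258.]), 0.45)]
[(array([240., 263., 254., 286.]), 0.7), (array([289., 278., 304., 299.]), 0.67), (array([213., 311., 233., 332.]), 0.52)]
{'time_s': 0.8, 'joints': array([-1.47638778e+00,  3.12884268e-01,  1.49770950e+00, -3.87622076e-07,
        1.33100177e+00, -2.23397619e-01]), 'dq': array([ 5.67190903e-05, -1.21229279e-03, -7.44291740e-05,  1.71135383e-03,
        6.94559021e-04,  2.21522206e-05]), 'tau': array([ 1.02354323e-03, -4.12136865e+01, -2.59890729e+01, -1.67215121e-04,
        2.85254937e-04, -1.20273072e-05]), 'eef_pos': array([ 164.04339608, -498.71439591,  191.39864945]), 'ee_rot': array([-1.45399244e-06,  9.87401441e-01,  1.58235252e-01, -9.47528426e-08]), 'force': array([ 0.01884181, -0.7063842 ,  0.10868215]), 'wrist_torque': array([ 0.01756168, -0.03185707,  0.06027968]), 'grip_force': 0.0, 'grip_width': 0.9996447135814454}
```

View pics/scene0.png

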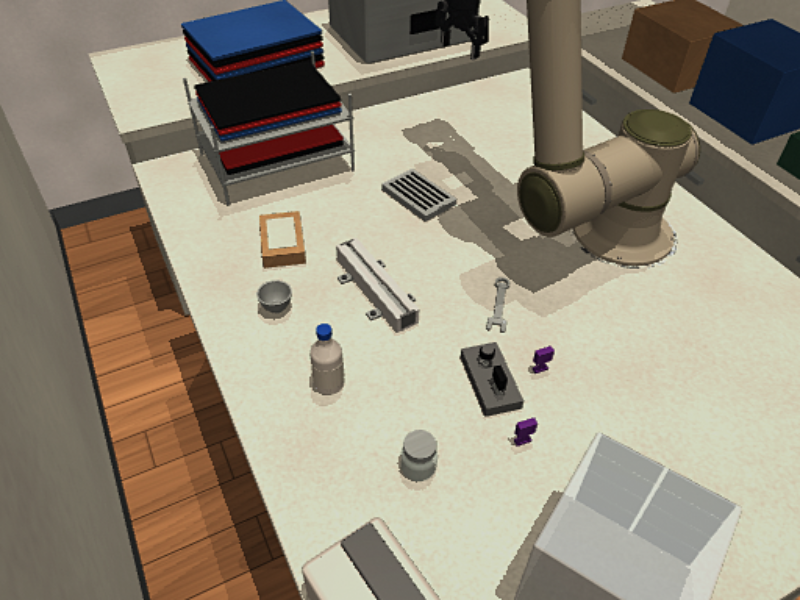

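View pics/side0.png

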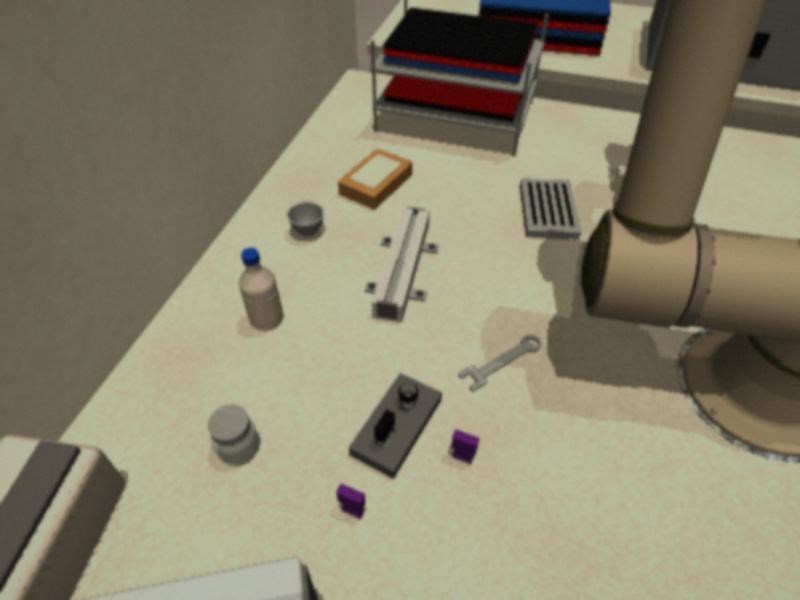

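The scene picture shows three candidates for the stud: black bar at (499,377), purple at (543,358) and (525,432). The screw's round knob is at (487,353). The description picks the black bar in the caddy. The rail runs from (345,245) to (410,320). I'll measure next and check one close crop.

Run:
```python
from h import *
for cam,s in [("scene",1),("side",1)]:
    f=np.load(cam+"0.npz"); im,d=f["im"],f["d"]; P=cloud(cam,d)
    hsv=cv2.cvtColor(im,cv2.COLOR_RGB2HSV)
    ok=(d>0)
    def roi(a,b,c,e):
        m=np.zeros((384,512),bool); m[int(b*.64):int(e*.64),int(a*.64):int(c*.64)]=1; return m&ok
    R=dict(scene=dict(caddy=(450,325,530,420),rail=(325,230,425,335)),side=dict(caddy=(345,365,445,480),rail=(370,200,440,325)))[cam]
    m=roi(*R["caddy"]); zz=P[...,2]
    t=m&(zz>18)&(zz<28); q=P[t][:,:2].astype(np.float32)
    print(cam,"caddy",t.sum(),cv2.minAreaRect(q),zz[t].mean())
    t=m&(zz>42)&(hsv[...,2]<70); q=P[t].astype(np.float32); print("blacks",len(q))
    n,l=cv2.connectedComponents(t.astype(np.uint8))
    for i in range(1,n):
        q=P[l==i]; 
        if len(q)>6: print(len(q),q.mean(0),q.min(0),q.max(0),cv2.minAreaRect(q[:,:2].astype(np.float32)))
    m=roi(*R["rail"]); t=m&(zz>35)&(zz<46); q=P[t][:,:2].astype(np.float32)
    print("rail",t.sum(),cv2.minAreaRect(q),q.mean(0),zz[t].mean())
    o=im[int(325*.64):int(440*.64),int(430*.64):int(560*.64)] if cam=="scene" else im[int(195*.64):int(330*.64),int(355*.64):int(450*.64)]
    cv2.imwrite(f"pics/{cam}c.png",cv2.resize(o[:,:,::-1],None,fx=6,fy=6,interpolation=cv2.INTER_CUBIC))
for cam,l in [("scene",[(250,192,40),(232,168,40),(242,186,0),(314,247,0)]),("side",[(251,179,40),(258,172,0)])]:
    for u,v,z in l: print(cam,u,v,px2w(cam,u,v,z).round(1))
a=cv2.imread("pics/scenec.png");b=cv2.imread("pics/sidec.png");h=max(a.shape[0],b.shape[0])
o=np.zeros((h,a.shape[1]+b.shape[1],3),np.uint8);o[:a.shape[0],:a.shape[1]]=a;o[:b.shape[0],a.shape[1]:]=b
s=min(800/o.shape[1],600/h); cv2.imwrite("pics/crop.png",cv2.resize(o,None,fx=s,fy=s))
```

```text
scene caddy 813 ((499.5260925292969, 228.05364990234375), (144.11424255371094, 72.62691497802734), 77.83027648925781) 24.393156281471754
blacks 148
41 [498.23448553 202.48769021  51.47725978] [481.1125144  183.6367615   43.94896262] [507.41927332 210.85340518  58.9246176 ] ((496.4737548828125, 199.4201202392578), (20.572799682617188, 26.989572525024414), 42.16428756713867)
107 [509.629457   262.22257905  61.3267016 ] [496.30217053 240.75165523  42.78843521] [517.80930748 276.93645083  72.32634867] ((507.4874267578125, 259.25604248046875), (37.07532501220703, 15.266697883605957), 73.74040222167969)
rail 768 ((586.9653930664062, -80.48646545410156), (53.83797073364258, 255.5416259765625), 5.2172932624816895) [587.3344 -73.0708] 40.61313813442988
side caddy 1581 ((500.6756286621094, 229.27618408203125), (141.53573608398438, 70.87557983398438), 77.75598907470703) 23.174677247859602
blacks 243
67 [491.56508505 206.08956296  50.63911776] [480.47288649 190.84770243  42.30467697] [507.83970619 213.33915467  57.40294817] ((492.9990539550781, 202.96958923339844), (26.95488166809082, 21.123746871948242), 9.289765357971191)
176 [506.22318978 264.56393239  61.59053327] [497.89110908 244.3735607   42.13791117] [517.09104353 278.53165876  70.41830546] ((506.8456726074219, 261.6099853515625), (34.383445739746094, 14.28104305267334), 77.60142517089844)
rail 940 ((587.448486328125, -76.99933624267578), (50.26380920410156, 250.8007049560547), 5.359156608581543) [586.53656 -69.21878] 38.95629391346021
scene 250 192 [588.6  -5.4  40. ]
scene 232 168 [ 593.6 -127.7   40. ]
scene 242 186 [583.  -75.2   0. ]
scene 314 247 [502.8 236.2  -0. ]
side 251 179 [583.7  -9.5  40. ]
side 258 172 [585.7 -77.6   0. ]
```

View pics/crop.png

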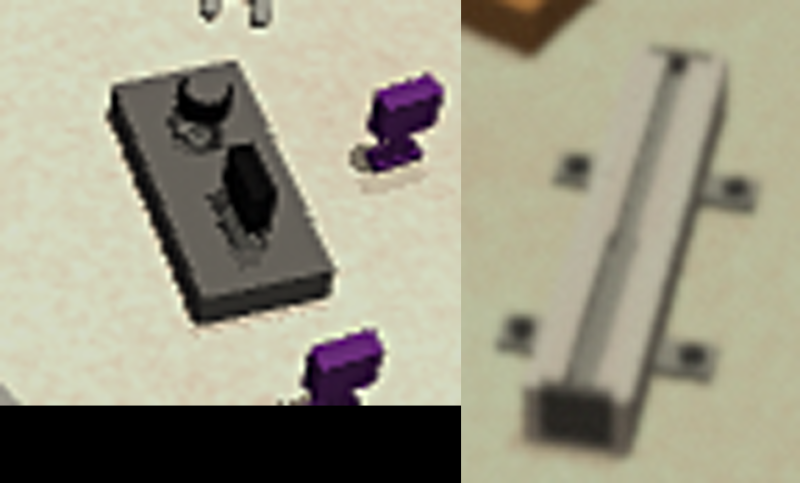

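The crop confirms the black bar (left, 250,190) in the caddy's far recess, and the wide slot half is at the +y end of the rail. I'll pass over the rail first for a wrist view.

>>> send_rows(targets=[{"offset":[42.3,42.1,5],"spin":1.345},{"offset":[42.3,42.1,5],"spin":1.345},{"offset":[42.3,42.1,5],"spin":1.345},{"offset":[42.3,42.1,5],"spin":1.345},{"offset":[42.3,42.1,5],"spin":1.345},{"offset":[42.3,42.1,5],"spin":1.345},{"offset":[42.3,42.1,5],"spin":1.345},{"offset":[42.3,42.1,5],"spin":1.345}], grip=0.45)

```text
time_s: 1.47
eef_pos: [400.6, -262.7, 219.6]
ee_rot: [0.0, 0.789, 0.615, 0.0]
force: [0.1, -0.6, -0.4]
grip_width: 0.449
grip_force: 0.0
```

>>> send_rows(targets=[{"offset":[18.6,18.5,2.1],"spin":0.34},{"offset":[18.6,18.5,2.1],"spin":0.34},{"offset":[18.6,18.5,2.1],"spin":0.34},{"offset":[18.6,18.5,2.1],"spin":0.34},{"offset":[18.6,18.5,2.1],"spin":0.34},{"offset":[18.6,18.5,2.1],"spin":0.34},{"offset":[18.6,18.5,2.1],"spin":0.34},{"offset":[18.6,18.5,2.1],"spin":0.34}])

```text
time_s: 2.13
eef_pos: [587.1, -76.7, 239.8]
ee_rot: [-0.0, 0.674, 0.739, 0.0]
force: [-0.3, -0.4, -0.7]
grip_width: 0.448
grip_force: 0.0
```

```bash
cat >> h.py <<'E'
from scipy.spatial.transform import Rotation as Ro
def wristT():
    s=ctrl.sense(); T=np.eye(4); T[:3,:3]=Ro.from_quat(s["ee_rot"],scalar_first=True).as_matrix(); T[:3,3]=s["eef_pos"]
    return T@np.array(ctrl.calibration("wrist")["mount"]),s
def wcloud(T,dep):
    c=ctrl.calibration("wrist"); v,u=np.mgrid[:384,:512]
    P=np.stack([(u-c["cx"])/c["fx"]*dep,(v-c["cy"])/c["fy"]*dep,dep],-1)
    return P@T[:3,:3].T+T[:3,3]
E
python3 - <<'E'
from h import *
T,s=wristT(); im,d=ctrl.capture("wrist"); np.savez("w1.npz",im=im,d=d,T=T)
print(s["time_s"],s["eef_pos"],s["ee_rot"],s["dq"].round(3)); print(ctrl.calibration("wrist"))
cv2.imwrite("pics/w1.png",im[:,:,::-1])
P=wcloud(T,d);z=P[...,2]
t=(d>0)&(z>36)&(z<44); q=P[t][:,:2].astype(np.float32); print(t.sum(),z[t].mean(),cv2.minAreaRect(q))
for k in ["slot_wide","slot_narrow","rail"]: print(k,ctrl.place_of("wrist",k)[:2])
E
```

```text
2.1333 [587.05968102 -76.730674   239.78912537] [-1.27414752e-04  6.74244502e-01  7.38508147e-01  2.28509840e-04] [-0.067 -0.04   0.066 -0.019 -0.015 -0.041]
{'fx': 296.6291015258943, 'fy': 296.6291015258943, 'cx': 257.41204157811575, 'cy': 187.93760094509125, 'mount': array([[-5.29505825e-04, -9.48700069e-01, -3.16177004e-01,
         8.25006409e+01],
       [ 9.99999004e-01, -9.15891801e-04,  1.07345352e-03,
         3.99942098e-01],
       [-1.30796935e-03, -3.16176121e-01,  9.48699610e-01,
        -1.83673576e+02],
       [ 0.00000000e+00,  0.00000000e+00,  0.00000000e+00,
         1.00000000e+00]])}
6425 40.52043241910135 ((692.0797729492188, -125.72113037109375), (258.4595642089844, 448.65380859375), 12.663643836975098)
slot_wide [{'uv': [256.4, 100.3], 'conf': 0.81}, {'uv': [412.7, 23.1], 'conf': 0.23}]
slot_narrow [{'uv': [260.4, 193.5], 'conf': 0.82}]
rail [{'uv': [258.8, 149.1], 'conf': 0.78}, {'uv': [260.1, 193.6], 'conf': 0.33}]
```

View pics/w1.png

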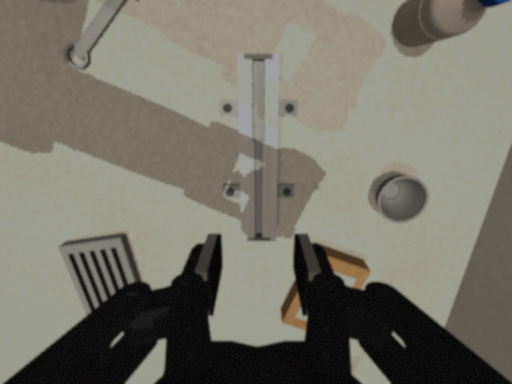

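The wrist picture shows the rail vertical, columns 237 to 282, with its slot at about column 259 and its wide half toward the top.

Run:
```python
from h import *
f=np.load("w1.npz"); im,d,T=f["im"],f["d"],f["T"]; P=wcloud(T,d);z=P[...,2]
m=np.zeros(d.shape,bool); m[45:250,230:292]=1
t=m&(z>35)&(z<46); q=P[t][:,:2].astype(np.float32); print(t.sum(),z[t].mean()); r=cv2.minAreaRect(q);print(r)
# per-row edges at top of rail: left, slot, right in world
rows=[]
for v in range(62,236,6):
    c=np.where(t[v])[0]
    if len(c): 
        g=im[v].astype(int).sum(1)
        a=P[v,c[0]],P[v,c[-1]]
        rows.append((a[0]+a[1])/2)
rows=np.array(rows); k=np.polyfit(rows[:,1],rows[:,0],1); print("mid line x=",k,"angle",np.degrees(np.arctan(-k[0])), "x@-9",np.polyval(k,-9),"x@-128",np.polyval(k,-128),np.std(rows[:,0]-np.polyval(k,rows[:,1])))
def w(u,v,zz):
    c=ctrl.calibration("wrist"); dd=T[:3,:3]@[(u-c["cx"])/c["fx"],(v-c["cy"])/c["fy"],1]; o=T[:3,3]; return o+dd*(zz-o[2])/dd[2]
print(w(256.4,100.3,40),w(260.4,193.5,40))
for cam in ["scene","side"]:
    f=np.load(cam+"0.npz"); P2=cloud(cam,f["d"]); hsv=cv2.cvtColor(f["im"],cv2.COLOR_RGB2HSV)
    t=(hsv[...,0]>135)&(hsv[...,0]<160)&(hsv[...,1]>120)&(f["d"]>0)
    n,l=cv2.connectedComponents(t.astype(np.uint8))
    for i in range(1,n):
        if (l==i).sum()>20: print(cam,"purple",P2[l==i].mean(0).round(),P2[l==i].max(0).round())
o=im[50:245,225:295]; g=cv2.cvtColor(o,cv2.COLOR_RGB2GRAY)
for v in (70,90,110,150,180,200,220): print(v,list(im[v,236:284].mean(1).astype(int)))
print(ctrl.sense()["eef_pos"],ctrl.sense()["ee_rot"])
```

```text
5484 40.8979151475396
((589.2295532226562, -77.47888946533203), (50.086673736572266, 248.14576721191406), 5.266552448272705)
mid line x= [-9.16937958e-02  5.82140372e+02] angle 5.239017497219871 x@-9 582.9656159320988 x@-128 593.877177635822 0.31985557840914614
[580.43611578  -7.65416913  40.        ] [ 596.83473346 -129.29432515   40.        ]
scene purple [404. 247.  39.] [419. 254.  62.]
scene purple [520. 362.  39.] [536. 369.  60.]
side purple [401. 249.  40.] [416. 256.  58.]
side purple [516. 365.  44.] [533. 370.  59.]
70 [np.int64(146), np.int64(150), np.int64(154), np.int64(156), np.int64(155), np.int64(157), np.int64(156), np.int64(157), np.int64(156), np.int64(157), np.int64(156), np.int64(156), np.int64(155), np.int64(155), np.int64(153), np.int64(142), np.int64(129), np.int64(131), np.int64(135), np.int64(134), np.int64(134), np.int64(135), np.int64(133), np.int64(131), np.int64(130), np.int64(131), np.int64(129), np.int64(126), np.int64(131), np.int64(149), np.int64(159), np.int64(160), np.int64(160), np.int64(158), np.int64(160), np.int64(160), np.int64(160), np.int64
[... 3868 characters left out ...]
10), np.int64(111), np.int64(111), np.int64(114), np.int64(114), np.int64(114), np.int64(113), np.int64(112), np.int64(111), np.int64(112), np.int64(107), np.int64(98), np.int64(84), np.int64(83), np.int64(87), np.int64(86), np.int64(88), np.int64(87), np.int64(92), np.int64(99), np.int64(111), np.int64(112), np.int64(111), np.int64(112), np.int64(110), np.int64(112), np.int64(111), np.int64(111), np.int64(111), np.int64(111), np.int64(111), np.int64(110), np.int64(106), np.int64(101), np.int64(95), np.int64(95), np.int64(100), np.int64(108), np.int64(112), np.int64(113), np.int64(111)]
[584.87538197 -80.26008364 240.22779967] [-8.76949232e-05  6.76099037e-01  7.36810737e-01 -1.49969323e-04]
```

>>> send_rows(targets=[{"offset":[-7.8,34.05,-9],"spin":-0.3},{"offset":[-7.8,34.05,-9],"spin":-0.3},{"offset":[-7.8,34.05,-9],"spin":-0.3},{"offset":[-7.8,34.05,-9],"spin":-0.3},{"offset":[-7.8,34.05,-9],"spin":-0.3},{"offset":[-7.8,34.05,-9],"spin":-0.3},{"offset":[-7.8,34.05,-9],"spin":-0.3},{"offset":[-7.8,34.05,-9],"spin":-0.3}])

```text
time_s: 3.0
eef_pos: [513.1, 234.0, 157.5]
ee_rot: [0.0, 0.779, 0.627, 0.0]
force: [0.1, -0.9, 1.0]
grip_width: 0.449
grip_force: 0.0
```

>>> send_rows(targets=[{"offset":[0,0,0],"spin":0},{"offset":[0,0,0],"spin":0},{"offset":[0,0,0],"spin":0}])

```text
time_s: 3.25
eef_pos: [514.2, 232.3, 158.0]
ee_rot: [0.0, 0.779, 0.628, 0.0]
force: [0.5, -0.9, 0.6]
grip_width: 0.451
grip_force: 0.0
```

Run:
```python
from h import *
T,s=wristT(); im,d=ctrl.capture("wrist"); np.savez("w2.npz",im=im,d=d,T=T)
print(s["time_s"],s["eef_pos"],s["ee_rot"],s["dq"].round(3))
cv2.imwrite("pics/w2.png",im[:,:,::-1])
P=wcloud(T,d);z=P[...,2]
t=(d>0)&(z>62)&(z<74)&(np.hypot(P[...,0]-507,P[...,1]-260)<32); q=P[t][:,:2].astype(np.float32); print(t.sum(),z[t].mean(),cv2.minAreaRect(q))
t=(d>0)&(z>20)&(z<28)&(np.hypot(P[...,0]-500,P[...,1]-228)<90); q=P[t][:,:2].astype(np.float32); print(t.sum(),z[t].mean(),cv2.minAreaRect(q))
```

```text
3.25 [514.15320172 232.25586064 157.96127124] [2.99961818e-04 7.78599593e-01 6.27520958e-01 1.72457796e-04] [-0.023 -0.003 -0.005  0.001 -0.    -0.   ]
546 68.58532878166994 ((508.8451232910156, 262.1164855957031), (33.531890869140625, 13.922460556030273), 78.25325012207031)
6693 24.84455147753935 ((502.0021667480469, 230.38986206054688), (140.68263244628906, 70.12276458740234), 77.79813385009766)
```

View pics/w2.png

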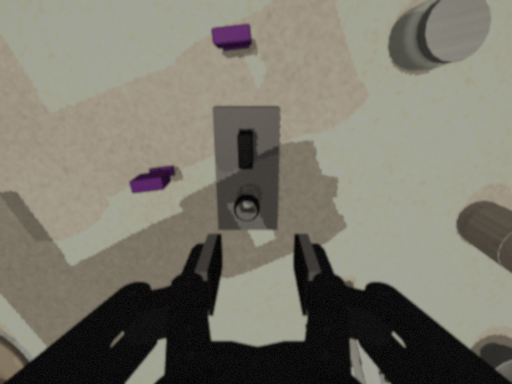

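The wrist picture shows the stud grip at (246,149), the screw knob at (246,207), and purple look-alikes at (152,180) and (231,37). I'll centre over the stud and then descend.

>>> send_rows(targets=[{"offset":[-0.57,2.94,-2],"spin":0},{"offset":[-0.57,2.94,-4.5],"spin":0},{"offset":[-0.57,2.94,-7],"spin":0},{"offset":[-0.57,2.94,-7],"spin":0},{"offset":[-0.57,2.94,-7],"spin":0}])

```text
time_s: 3.72
eef_pos: [508.5, 261.5, 87.7]
ee_rot: [-0.0, 0.779, 0.627, -0.001]
force: [0.8, 0.5, 0.6]
grip_width: 0.45
grip_force: 0.0
```

>>> send_rows(targets=[{"offset":[0,0,-2],"spin":0},{"offset":[0,0,-3.8],"spin":0},{"offset":[0,0,-4.67],"spin":0},{"offset":[0,0,-4.67],"spin":0},{"offset":[0,0,-4.67],"spin":0}])

```text
time_s: 4.13
eef_pos: [509.1, 262.6, 42.3]
ee_rot: [0.0, 0.778, 0.628, 0.001]
force: [0.3, -0.2, 0.6]
grip_width: 0.454
grip_force: 0.0
```

>>> send_rows(targets=[{"offset":[0,0,0],"spin":0},{"offset":[0,0,0],"spin":0},{"offset":[0,0,0],"spin":0},{"offset":[0,0,0],"spin":0},{"offset":[0,0,0],"spin":0},{"offset":[0,0,0],"spin":0}], grip=0.05, squeeze=35)

```text
time_s: 4.63
eef_pos: [508.2, 262.9, 41.0]
ee_rot: [0.0, 0.778, 0.628, 0.0]
force: [0.4, 0.2, -0.4]
grip_width: 0.05
grip_force: 0.0
```

Closed without force; look.

Run:
```python
from h import *
print(ctrl.sense()["eef_pos"],ctrl.sense()["grip_width"],ctrl.sense()["grip_force"])
a,d=ctrl.capture("wrist"); b,d=ctrl.capture("side"); c,d=ctrl.capture("scene")
b=cv2.resize(b[200:320,190:320],(400,369),interpolation=cv2.INTER_CUBIC)
a=cv2.resize(a,(400,300))
o=np.zeros((369,800,3),np.uint8);o[:300,:400]=a;o[:369,400:]=b
cv2.imwrite("pics/g1.png",o[:,:,::-1])
```

```text
[508.16625327 262.89204026  40.98226042] 0.050060117438800955 0.0
```

View pics/g1.png

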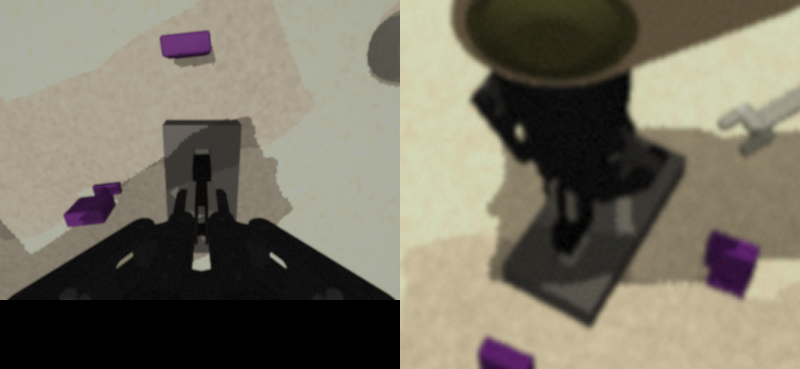

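Run:
```python
from h import *
T0=np.array(ctrl.calibration("wrist")["mount"])
f=np.load("w2.npz"); P=wcloud(T0,f["d"])
for v in (238,250,270,290,310):
    for u in (205,212,219,298,305): print(v,u,P[v,u].round(0),f["d"][v,u].round(0),end="; ")
    print()
im,d=ctrl.capture("wrist"); np.savez("w3.npz",im=im,d=d); P=wcloud(T0,d)
print("now")
for v in range(185,310,8):
    print(v,[(u,*P[v,u].round(0).astype(int)) for u in (232,245,258,271,284)])
cv2.imwrite("pics/g2.png",cv2.resize(im[150:330,160:360,::-1],None,fx=3,fy=3,interpolation=cv2.INTER_CUBIC).clip(0,85)*3)
```

```text
238 205 [-99. -67. 158.] 381.0; 238 212 [ 12. -23. -51.] 149.0; 238 219 [ 12. -19. -52.] 147.0; 238 298 [ 12.  20. -51.] 148.0; 238 305 [ 12.  24. -51.] 148.0; 
250 205 [ 11. -24. -62.] 138.0; 250 212 [ 13. -21. -64.] 136.0; 250 219 [  8. -19. -55.] 146.0; 250 298 [ 10.  19. -60.] 140.0; 250 305 [ 12.  22. -63.] 137.0; 
270 205 [ 12. -21. -79.] 122.0; 270 212 [ 10. -19. -76.] 125.0; 270 219 [ -3. -19. -56.] 149.0; 270 298 [  1.  20. -62.] 141.0; 270 305 [ 12.  20. -79.] 122.0; 
290 205 [  7. -20. -85.] 117.0; 290 212 [  2. -19. -79.] 125.0; 290 219 [-179.  -52.  159.] 407.0; 290 298 [ -8.  19. -65.] 141.0; 290 305 [  3.  20. -80.] 124.0; 
310 205 [  17.  -16. -108.] 92.0; 310 212 [ -7. -19. -79.] 127.0; 310 219 [-212.  -54.  158.] 417.0; 310 298 [-212.   57.  158.] 417.0; 310 305 [ -7.  21. -79.] 127.0; 
now
185 [(232, np.int64(19), np.int64(-18), np.int64(15)), (245, np.int64(19), np.int64(-8), np.int64(15)), (258, np.int64(18), np.int64(1), np.int64(16)), (271, np.int64(19), np.int64(10), np.int64(15)), (284, np.int64(19), np.int64(19), np.int64(14))]
193 [(232, np.int64(12), np.in
[... 3047 characters left out ...]
, np.int64(13), np.int64(-4), np.int64(-92)), (258, np.int64(-52), np.int64(1), np.int64(-7)), (271, np.int64(13), np.int64(5), np.int64(-92)), (284, np.int64(13), np.int64(10), np.int64(-92))]
297 [(232, np.int64(13), np.int64(-9), np.int64(-97)), (245, np.int64(10), np.int64(-4), np.int64(-93)), (258, np.int64(-53), np.int64(1), np.int64(-14)), (271, np.int64(13), np.int64(5), np.int64(-97)), (284, np.int64(13), np.int64(10), np.int64(-97))]
305 [(232, np.int64(18), np.int64(-8), np.int64(-106)), (245, np.int64(2), np.int64(-5), np.int64(-88)), (258, np.int64(-84), np.int64(1), np.int64(16)), (271, np.int64(11), np.int64(5), np.int64(-98)), (284, np.int64(17), np.int64(9), np.int64(-106))]
```

View pics/g2.png

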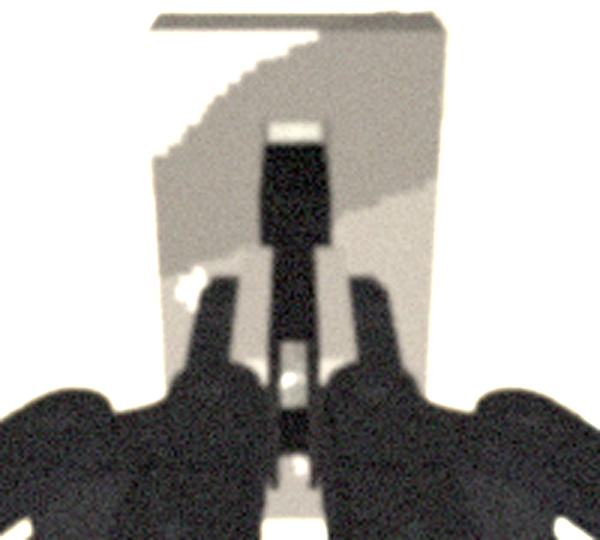

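The picture shows the bar top (crop 295,190) in front of and below the finger tips (crop 250,245). By depth, the tips end about 45 mm behind the stated TCP, so they closed above the bar. I'll reopen and descend further, checking force.

>>> send_rows(targets=[{"offset":[0,0,0],"spin":0},{"offset":[0,0,0],"spin":0},{"offset":[0,0,0],"spin":0},{"offset":[0,0,-0.4],"spin":0},{"offset":[0,0,-0.8],"spin":0},{"offset":[0,0,-1.2],"spin":0},{"offset":[0,0,-1.5],"spin":0}], grip=0.45)

```text
time_s: 5.42
eef_pos: [507.8, 262.8, 25.0]
ee_rot: [-0.0, 0.778, 0.628, -0.0]
force: [-0.3, -0.5, -0.2]
grip_width: 0.446
grip_force: 0.0
```

>>> send_rows(targets=[{"offset":[0,0,-0.2],"spin":0},{"offset":[0,0,-0.4],"spin":0},{"offset":[0,0,-0.4],"spin":0}])

```text
time_s: 5.67
eef_pos: [507.9, 262.8, 21.4]
ee_rot: [-0.0, 0.778, 0.628, -0.0]
force: [-0.3, -0.1, -0.5]
grip_width: 0.448
grip_force: 0.0
```

>>> send_rows(targets=[{"offset":[0,0,-0.3],"spin":0},{"offset":[0,0,-0.6],"spin":0},{"offset":[0,0,-0.6],"spin":0}])

```text
time_s: 5.92
eef_pos: [507.8, 262.7, 15.2]
ee_rot: [-0.0, 0.778, 0.628, -0.0]
force: [0.4, -0.4, 0.2]
grip_width: 0.449
grip_force: 0.0
```

>>> send_rows(targets=[{"offset":[0,0,-0.4],"spin":0},{"offset":[0,0,-0.8],"spin":0},{"offset":[0,0,-1.2],"spin":0},{"offset":[0,0,-1.2],"spin":0}])

```text
time_s: 6.25
eef_pos: [507.6, 262.7, 2.8]
ee_rot: [-0.0, 0.778, 0.628, -0.001]
force: [0.2, -1.0, 0.4]
grip_width: 0.451
grip_force: 0.0
```

Run:
```python
from h import *
T0=np.array(ctrl.calibration("wrist")["mount"])
s=ctrl.sense(); print(s["eef_pos"],s["force"]); im,d=ctrl.capture("wrist"); P=wcloud(T0,d)
t=(d>0)&(abs(P[...,0])<30)&(abs(P[...,1])<14)&(abs(P[...,2]+s["eef_pos"][2]*-1+68)<5)
q=P[t]; print(t.sum(),q.mean(0) if t.sum() else 0, cv2.minAreaRect(q[:,:2].astype(np.float32)))
```

```text
[507.56876643 262.69576524   2.80838018] [ 0.16650373 -0.98509637  0.38196233]
1973 [  1.45746187   1.13806151 -65.66224508] ((-0.6795806884765625, 1.091540813446045), (13.957902908325195, 34.708518981933594), 89.2216567993164)
```

>>> send_rows(targets=[{"offset":[0,0,-0.4],"spin":0},{"offset":[0,0,-0.7],"spin":0},{"offset":[0,0,-0.7],"spin":0}])

```text
time_s: 6.55
eef_pos: [507.8, 262.7, -3.9]
ee_rot: [-0.0, 0.778, 0.628, -0.0]
force: [-0.1, 0.3, -0.8]
grip_width: 0.453
grip_force: 0.0
```

>>> send_rows(targets=[{"offset":[0,0,0],"spin":0},{"offset":[0,0,0],"spin":0},{"offset":[0,0,0],"spin":0},{"offset":[0,0,0],"spin":0},{"offset":[0,0,0],"spin":0},{"offset":[0,0,0],"spin":0}], grip=0.05, squeeze=40)

```text
time_s: 7.05
eef_pos: [508.2, 262.9, -3.0]
ee_rot: [0.0, 0.778, 0.628, 0.0]
force: [0.1, 0.6, 0.7]
grip_width: 0.16
grip_force: 40.8
```

>>> send_rows(targets=[{"offset":[0,0,3.5],"spin":0},{"offset":[0,0,7],"spin":0},{"offset":[2,-4,7],"spin":0.1},{"offset":[4,-10,7],"spin":0.2},{"offset":[7.45,-27.1,7],"spin":0.305},{"offset":[7.45,-27.1,7],"spin":0.305},{"offset":[7.45,-27.1,7],"spin":0.305},{"offset":[7.45,-27.1,7],"spin":0.305}])

```text
time_s: 7.72
eef_pos: [575.7, 21.3, 66.8]
ee_rot: [-0.0, 0.674, 0.739, -0.0]
force: [0.9, 1.2, -0.6]
grip_width: 0.158
grip_force: 41.1
```

>>> send_rows(targets=[{"offset":[0,0,0],"spin":0}])

```text
time_s: 7.8
eef_pos: [577.0, 16.6, 66.8]
ee_rot: [0.001, 0.676, 0.737, -0.0]
force: [0.4, -0.4, -0.7]
grip_width: 0.158
grip_force: 41.1
```

>>> send_rows(targets=[{"offset":[0.58,-2.35,0],"spin":0.006},{"offset":[0.58,-2.35,0],"spin":0.006},{"offset":[0.58,-2.35,0],"spin":0.006},{"offset":[0.58,-2.35,0],"spin":0.006},{"offset":[0.58,-2.35,0],"spin":0.006}])

```text
time_s: 8.22
eef_pos: [581.3, 0.7, 66.7]
ee_rot: [-0.0, 0.671, 0.741, -0.0]
force: [0.1, 0.3, -0.2]
grip_width: 0.158
grip_force: 41.1
```

Run:
```python
from h import *
T,s=wristT(); im,d=ctrl.capture("wrist"); np.savez("w4.npz",im=im,d=d,T=T)
print(s["eef_pos"],s["ee_rot"],np.degrees(2*np.arctan2(s["ee_rot"][2],s["ee_rot"][1]))-90,s["dq"].round(3))
cv2.imwrite("pics/w4.png",im[:,:,::-1])
P=wcloud(T,d);z=P[...,2]
t=(d>0)&(z>34)&(z<46)&(abs(P[...,0]-587)<45)&(P[...,1]>-60)&(P[...,1]<80)
mids=[]
for v in range(384):
    c=np.where(t[v])[0]
    if len(c)>40:
        a,b=P[v,c[0]],P[v,c[-1]]
        if 47<a[0]-b[0]<54 or 47<b[0]-a[0]<54: mids.append((a+b)/2)
m=np.array(mids)
if len(m):
    k=np.polyfit(m[:,1],m[:,0],1); print(len(m),m[:,1].min(),m[:,1].max(),k,np.polyval(k,-8),m[:,2].mean())
TT=np.array(ctrl.calibration("wrist")["mount"]); Q=wcloud(TT,d)
t2=(d>0)&(abs(Q[...,0])<35)&(abs(Q[...,1])<25)&(Q[...,2]>-75)&(Q[...,2]<-60); 
print("bar?",t2.sum(), np.median(Q[t2],0) if t2.sum() else 0)
```

```text
[581.28097557   0.69936747  66.74770498] [-2.06101848e-04  6.71305702e-01  7.41180551e-01 -5.01946433e-05] 5.664158309616084 [ 0.004 -0.    -0.002 -0.001 -0.001 -0.002]
84 -17.73140202099242 46.01420948800533 [-9.28846847e-02  5.81745652e+02] 582.4887293271375 40.84675054312963
bar? 3230 [  8.09251433   0.55683919 -71.46783865]
```

View pics/w4.png

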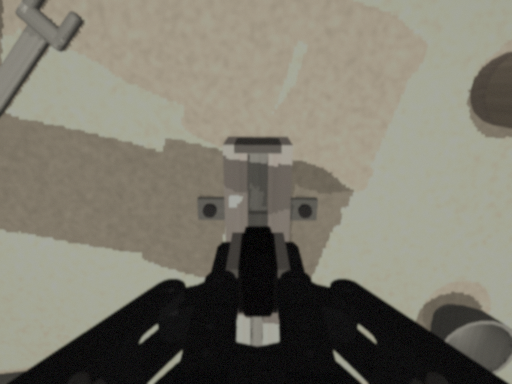

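Stud bar at column 258, slot at column about 258, so they're aligned within about 0.5 mm. Descending.

>>> send_rows(targets=[{"offset":[0,0,-2],"spin":-0.006},{"offset":[0,0,-3.5],"spin":-0.006},{"offset":[0,0,-3.9],"spin":-0.006},{"offset":[0,0,-3.9],"spin":-0.006},{"offset":[0,0,-3.9],"spin":-0.006}])

```text
time_s: 8.68
eef_pos: [581.9, 0.1, 28.5]
ee_rot: [0.0, 0.674, 0.739, 0.0]
force: [0.8, -0.2, -0.1]
grip_width: 0.156
grip_force: 41.1
```

>>> send_rows(targets=[{"offset":[0,0,-0.2],"spin":0},{"offset":[0,0,-0.4],"spin":0},{"offset":[0,0,-0.4],"spin":0}])

```text
time_s: 8.93
eef_pos: [581.6, -0.1, 24.0]
ee_rot: [0.0, 0.674, 0.739, 0.0]
force: [1.2, 0.8, -1.1]
grip_width: 0.159
grip_force: 41.1
```

>>> send_rows(targets=[{"offset":[0,0,-0.15],"spin":0},{"offset":[0,0,-0.3],"spin":0},{"offset":[0,0,-0.3],"spin":0}])

```text
time_s: 9.18
eef_pos: [581.4, -0.2, 20.6]
ee_rot: [-0.0, 0.674, 0.739, -0.0]
force: [-0.5, -0.5, -1.6]
grip_width: 0.163
grip_force: 41.1
```

>>> send_rows(targets=[{"offset":[0,0,-0.25],"spin":0},{"offset":[0,0,-0.5],"spin":0},{"offset":[0,0,-0.5],"spin":0}])

```text
time_s: 9.43
eef_pos: [581.2, -0.2, 15.2]
ee_rot: [-0.0, 0.674, 0.739, -0.0]
force: [-0.4, 1.1, -0.4]
grip_width: 0.159
grip_force: 41.1
```

>>> send_rows(targets=[{"offset":[0,0,-0.2],"spin":0},{"offset":[0,0,-0.4],"spin":0},{"offset":[0,0,-0.4],"spin":0}])

```text
time_s: 9.68
eef_pos: [581.7, -0.2, 11.8]
ee_rot: [0.0, 0.674, 0.739, 0.0]
force: [-0.9, -0.5, 3.1]
grip_width: 0.155
grip_force: 41.7
```

>>> send_rows(targets=[{"offset":[0,0,-0.2],"spin":0},{"offset":[0,0,-0.45],"spin":0},{"offset":[0,0,-0.45],"spin":0}])

```text
time_s: 9.93
eef_pos: [581.8, -0.3, 7.3]
ee_rot: [0.0, 0.674, 0.739, 0.0]
force: [0.5, -0.5, 5.0]
grip_width: 0.159
grip_force: 41.9
```

>>> send_rows(targets=[{"offset":[0,0,-0.13],"spin":0},{"offset":[0,0,-0.13],"spin":-0.1},{"offset":[0,0,-0.13],"spin":-0.2},{"offset":[0,0,-0.13],"spin":-0.3},{"offset":[0,0,-0.13],"spin":-0.3}])

```text
time_s: 10.35
eef_pos: [581.9, -0.3, 6.4]
ee_rot: [0.0, 0.778, 0.628, 0.0]
force: [-0.5, -0.2, 5.3]
grip_width: 0.156
grip_force: 42.0
```

```bash
python3 -c "
from rig import ctrl;s=ctrl.sense();print(s['eef_pos'],s['force'],s['wrist_torque'],s['ee_rot'])"
```

```text
[ 5.81924105e+02 -3.03399320e-01  6.43294875e+00] [-0.49004265 -0.24420475  5.29038686] [-0.05597578  0.02414049  0.04589131] [4.05036306e-04 7.78363182e-01 6.27814059e-01 3.14968509e-04]
```

>>> send_rows(targets=[{"offset":[0,0,0],"spin":-0.12},{"offset":[0,0,0],"spin":-0.24},{"offset":[0,0,0],"spin":-0.36},{"offset":[0,0,0],"spin":-0.48},{"offset":[0,0,0],"spin":-0.6},{"offset":[0,0,0],"spin":-0.72}])

```text
time_s: 10.85
eef_pos: [582.0, -0.3, 6.4]
ee_rot: [0.0, 0.95, 0.313, 0.0]
force: [-0.6, -0.7, 5.7]
grip_width: 0.156
grip_force: 42.0
```

>>> send_rows(targets=[{"offset":[0,0,0],"spin":-0.12},{"offset":[0,0,0],"spin":-0.24},{"offset":[0,0,0],"spin":-0.36},{"offset":[0,0,0],"spin":-0.48},{"offset":[0,0,0],"spin":-0.545},{"offset":[0,0,0],"spin":-0.545}])

```text
time_s: 11.35
eef_pos: [581.9, -0.3, 6.4]
ee_rot: [0.0, 0.999, 0.047, 0.0]
force: [-0.0, -0.0, 5.6]
grip_width: 0.157
grip_force: 42.0
```

Run:
```python
from h import *
s=ctrl.sense();print(s['eef_pos'],s['force'],s['wrist_torque'],np.degrees(2*np.arctan2(s["ee_rot"][2],s["ee_rot"][1]))-90)
im,d=ctrl.capture("side")
cv2.imwrite("pics/s5.png",cv2.resize(im[110:220,190:340,::-1],None,fx=5,fy=5,interpolation=cv2.INTER_CUBIC))
T,s=wristT(); im,d=ctrl.capture("wrist"); P=wcloud(np.array(ctrl.calibration("wrist")["mount"]),d)
t=(d>0)&(abs(P[...,0])<20)&(abs(P[...,1])<7)&(P[...,2]>-78)&(P[...,2]<-60); q=P[t]; print(t.sum(),cv2.minAreaRect(q[:,:2].astype(np.float32)),q[:,2].mean())
```

```text
[ 5.81912186e+02 -3.10248813e-01  6.41553878e+00] [-0.01281844 -0.04335625  5.55803036] [-0.02413703 -0.00744027  0.0428546 ] -84.61140106719894
2293 ((-1.6578006744384766, 0.0031061172485351562), (13.97776985168457, 35.546844482421875), 89.9503173828125) -71.10866225113048
```

>>> send_rows(targets=[{"offset":[0.08,0,0.15],"spin":0},{"offset":[0.08,0,0.3],"spin":0},{"offset":[0.17,-1,0.3],"spin":0},{"offset":[0.27,-2,0.3],"spin":0},{"offset":[0.36,-3,0.3],"spin":0},{"offset":[0.45,-4,0.3],"spin":0},{"offset":[0.5,-4.5,0.3],"spin":0},{"offset":[0.5,-4.5,0.3],"spin":0}])

```text
time_s: 12.12
eef_pos: [586.7, -47.0, 9.0]
ee_rot: [0.0, 0.999, 0.048, 0.0]
force: [0.2, -1.0, 3.3]
grip_width: 0.157
grip_force: 41.9
```

>>> send_rows(targets=[{"offset":[0.05,-0.5,0],"spin":0},{"offset":[0.09,-1,0],"spin":0},{"offset":[0.14,-1.5,0],"spin":0},{"offset":[0.16,-1.7,0],"spin":0}])

```text
time_s: 12.45
eef_pos: [588.2, -62.8, 9.1]
ee_rot: [0.0, 0.999, 0.049, 0.0]
force: [0.6, 0.9, 4.7]
grip_width: 0.16
grip_force: 41.9
```

>>> send_rows(targets=[{"offset":[0.05,-0.5,0],"spin":0},{"offset":[0.09,-1,0],"spin":0},{"offset":[0.14,-1.5,0],"spin":0},{"offset":[0.19,-2,0],"spin":0},{"offset":[0.2,-2.2,0],"spin":0},{"offset":[0.2,-2.2,0],"spin":0}])

```text
time_s: 12.95
eef_pos: [590.2, -85.0, 9.1]
ee_rot: [0.0, 0.999, 0.049, 0.0]
force: [0.4, -0.8, 4.1]
grip_width: 0.153
grip_force: 41.9
```

>>> send_rows(targets=[{"offset":[0,0,0.1],"spin":0},{"offset":[0,0,0.15],"spin":0},{"offset":[0,0,0.15],"spin":0}])

```text
time_s: 13.2
eef_pos: [589.9, -84.2, 10.0]
ee_rot: [0.0, 0.999, 0.049, -0.0]
force: [1.9, -2.2, -2.4]
grip_width: 0.157
grip_force: 41.0
```

>>> send_rows(targets=[{"offset":[0.01,-0.15,0],"spin":0},{"offset":[0.03,-0.3,0],"spin":0},{"offset":[0.04,-0.45,0],"spin":0},{"offset":[0.04,-0.45,0],"spin":0}])

```text
time_s: 13.53
eef_pos: [590.3, -88.5, 10.1]
ee_rot: [-0.0, 0.999, 0.049, -0.0]
force: [1.8, 2.3, -4.2]
grip_width: 0.159
grip_force: 40.7
```

>>> send_rows(targets=[{"offset":[0.01,-0.13,0],"spin":0},{"offset":[0.02,-0.26,0],"spin":0},{"offset":[0.03,-0.4,0],"spin":0},{"offset":[0.03,-0.4,0],"spin":0}])

```text
time_s: 13.87
eef_pos: [590.7, -93.0, 10.4]
ee_rot: [-0.0, 0.999, 0.049, -0.0]
force: [0.3, 1.8, -4.5]
grip_width: 0.155
grip_force: 40.6
```

>>> send_rows(targets=[{"offset":[0.01,-0.13,0],"spin":0},{"offset":[0.02,-0.26,0],"spin":0},{"offset":[0.03,-0.4,0],"spin":0},{"offset":[0.03,-0.4,0],"spin":0}])

```text
time_s: 14.2
eef_pos: [591.7, -97.6, 11.4]
ee_rot: [0.001, 0.999, 0.049, 0.001]
force: [0.3, -0.6, 3.3]
grip_width: 0.162
grip_force: 41.7
```

It rose and the force flipped sign, so it is at the notch. I'll follow it upward.

>>> send_rows(targets=[{"offset":[0,0,0.08],"spin":0},{"offset":[0,0,0.15],"spin":0},{"offset":[0,0,0.15],"spin":0}])

```text
time_s: 14.45
eef_pos: [591.5, -97.0, 12.6]
ee_rot: [0.0, 0.999, 0.049, 0.001]
force: [-0.3, -0.7, 3.2]
grip_width: 0.154
grip_force: 41.6
```

>>> send_rows(targets=[{"offset":[0,0,0],"spin":0},{"offset":[0,0,0],"spin":0},{"offset":[0,0,0],"spin":0},{"offset":[0,0,0],"spin":0},{"offset":[0,0,0],"spin":0}], grip=0.5)

```text
time_s: 14.87
eef_pos: [591.0, -96.6, 11.8]
ee_rot: [-0.0, 0.999, 0.049, -0.0]
force: [0.3, -0.2, -0.0]
grip_width: 0.497
grip_force: 0.0
```

>>> send_rows(targets=[{"offset":[0,0,2],"spin":0},{"offset":[0,0,5],"spin":0},{"offset":[0,0,8],"spin":0},{"offset":[-3,0,12],"spin":0},{"offset":[-10,0,15],"spin":0},{"offset":[-10,0,15],"spin":0},{"offset":[-10,0,15],"spin":0}])

```text
time_s: 15.45
eef_pos: [487.9, -96.5, 165.5]
ee_rot: [0.001, 0.999, 0.049, 0.001]
force: [0.2, 0.6, -0.0]
grip_width: 0.499
grip_force: 0.0
```

Run:
```python
from h import *
T,s=wristT(); im,d=ctrl.capture("wrist"); b,db=ctrl.capture("side")
print(s["time_s"],s["eef_pos"],s["force"])
c=np.array([589,-77.5]); u=np.array([.0926,-.9957]); n=np.array([.9957,.0926])
for P in (wcloud(T,d),cloud("side",db)):
    xy=P[...,:2]-c; X=xy@u; Y=xy@n; z=P[...,2]
    t=(abs(X-20)<40)&(abs(Y)<30)&(z>70)&(z<100); q=P[t]
    print(t.sum(), np.percentile(z[t],[5,50,95]) if t.sum() else 0, cv2.minAreaRect(np.stack([X[t],Y[t]],1).astype(np.float32)) if t.sum() else 0)
a=cv2.resize(im,(400,300)); b=cv2.resize(b[100:220,180:340],(400,300))
cv2.imwrite("pics/f.png",np.hstack([a,b])[:,:,::-1])
```

```text
15.45 [487.91772852 -96.46752074 165.53745904] [ 0.18409273  0.56006069 -0.02936532]
739 [83.31298728 84.89169226 86.07673783] ((18.52392578125, -1.1214847564697266), (13.58875846862793, 33.140045166015625), 0.9762541055679321)
88 [70.84739285 81.07304645 84.06264449] ((17.17276382446289, -2.833526611328125), (33.142642974853516, 14.951345443725586), 87.37703704833984)
```

View pics/f.png

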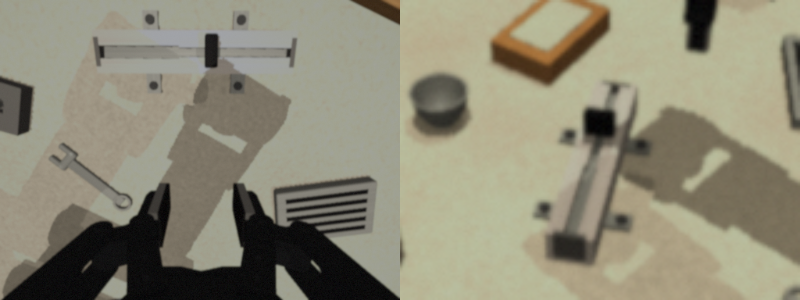

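The left view shows the stud crosswise at (211,50) in the narrow part. Its top is at about 84 mm, which puts its origin at 28 mm, so it is clicked up into the notch. The gripper is clear, so I'm handing in.

```bash
python3 -c "
from rig import ctrl;print(ctrl.finish_job())"
```

```text
the job is handed in; nothing more can be done
None
```

The stud is locked crosswise in the hidden notch at about rail x = +18 mm, the gripper has let go and is clear, and the job was handed in at about 15.5 s with no verdict returned.

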